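# Find the worn damper foot and set it in the reject tray

## Robot

A 6-joint arm with a two-finger parallel gripper is mounted at the origin on the work surface. World frame = base frame: x ahead of the robot, y to its left, z up, the work surface at z = 0. Lengths are in m, angles in degrees, forces in N, time in s.
With the tool pointing down it reaches from about 0.4 to 0.825 m from the base axis. Payload 7 kg.
Tool frame: the origin (TCP) lies midway between the tips of the shut fingers; the grasp point (between the pads) lies 19 mm behind it (grip_depth is the distance from the TCP to the grasp point, in m); z points along the fingers, y is the direction in which the jaws open and shut (so a half turn about z gives the same grasp; the last joint's range is limited). The gripper opens to 88 mm and grips with 3 to 60 N. Pads are 19 mm wide; open, the fingers measure 130 mm over their backs; the gripper's body (78 mm by 193 mm) begins 47 mm behind the grasp point.
Start: joints at [-60.441, 20.546, 0.682, 0, -70.136, -16.507], TCP at [0.152, -0.658, 0.227] pointing down, gripper open.
Joint ranges: [-176.03, 176.03], [-82.01, 121.73], [-58.28, 71.71], [-173.87, 95.51], [-174.79, -0.11], [-173.66, 173.66]. Speed limits (degrees/s): [136.94, 136.94, 172.46, 180, 180, 180].

## Interface

Orientations are given as [roll, pitch, yaw] about the fixed x, y, z axes, in that order (R = Rz(yaw) Ry(pitch) Rx(roll)).
In Python, from plant import * gives the robot as it stands.
- The arm moves only by the shell command python3 -m inch 'ROWS'. ROWS is JSON, a list of rows, each an object of numbers: "ax", "ay", "az": the turn, a rotation vector about the tool's x, y, z in degrees; "dx", "dy", "dz": the shift along the tool's x, y, z in mm; "fingers": the finger opening in mm, from 0 to 87.6. In form: [{"ax": .., "ay": .., "az": .., "dx": .., "dy": .., "dz": .., "fingers": ..}, ...]. A call has 1 to 8 rows; each row is the pose to reach, as a shift and turn from the pose commanded when the call began, along the tool's axes at that moment; what a row does not reach only later rows make up. A row lasts 1/8 s, in which the tool goes at most 62.5 mm and 10.7 degrees, less where a joint would pass 70% of its speed; a pose out of reach is approached as far as the arm can. A call with a gripper value outside its range is refused whole. The fingers move at their own pace and stop on an object; the grip force is fixed at half the most. Time passes only in rows, so rows that repeat a pose let the fingers close. It gives the time, the measured TCP pose, the force and the opening at its end, in the units of the state.
- get_obs(): the state, without advancing time (a new reading comes with each control period).
- snapshot(name): name is "scene" or "side" or "wrist"; returns a dict with "image" (420x560x3 uint8, red, green, blue), "fx", "fy", "cx", "cy" (pixels), "rvec" (rotation vector, rad) and "tvec" (3), from world to camera coordinates, as OpenCV has them. Camera axes: x right, y down, z forward; pixel columns grow to the right and rows downward; lengths in m; the calibration is good to about 2 mm. A picture is of the moment at which its call begins. There is no depth.
- close_job(): hands the job in, once; it reports no verdict.
Trained networks look in the newest picture that a camera, given by its name, has taken for a name from the list of things; names that differ only in an ending like _2 or _b are one class to them, and where a whole thing is asked for, a point or a joint stands for the part that bears it (a point fixed in the world has none). Each returns a list of dicts, best first, with "score" (0 to 1); they miss things now and then, are a little off and sometimes report something else, mostly with a low value. They report only what shows in the picture. A call takes as long as a camera call. They do not tell look-alikes from the thing itself.
- search_frame(target, camera): "bbox" ([centre column, centre row, width, height] in pixels, round what is visible of it).
- trace(target, camera): "mask" (420x560 bool, what is visible of it) and "bbox" ([centre column, centre row, width, height] in pixels, round what is visible of it).
- landmark_of(target, camera): "position" ([column, row] in pixels: a listed point, or the origin of a listed thing).
The state is a dict: "clock": time; "joint_pos": joint angles; "qvel": joint speeds; "tau": joint torques, N m; "tool_pos": TCP position; "orientation": TCP orientation; "force": force on the tool from outside, world axes, zero at the start; "moment": the same for the moment, N m; "opening": finger opening in m.
Only numpy, scipy, OpenCV 4.12 (cv2) and the standard library are available. Lean on these libraries where they do the work, as an engineer would, in place of code of your own. Each camera call takes 0.05 s, during which the arm holds its last target.

## Task

Test the two damper feet for the microscope stand by pressing their rubber pads: first push the pad of the foot on the robot's left about 8 mm down into its cup and hold it there for a moment, then do the same with the foot on its right, and compare how hard they push back. Stand the softer one, which is worn, upright in the square steel tray, and leave the firmer one standing where it is.

Things in the scene. Friction and masses are not known exactly. Their poses are not given: they have to be found in the camera images.
- foot_a_top (a point): One of two like damper feet, upright on the bench: aluminium cup 44 mm across, 36 mm tall; sprung black rubber pad 36 mm across stands 14 mm out of its top (50 mm in all, 0.3 kg). Pushed from above, the pad sinks up to 12 mm into the cup and springs back. The point: centre of the pad's top face, moving with the pad; z up. Grip the cup's sides about 25 mm below this point.
- foot_b_top (a point): The other foot, alike in looks, size and point. 8 mm down takes about 4.5 N on the worn foot, 14 N on the good one, growing with depth; the names do not tell which is worn, nor which stands on the left. Left means the robot's own left (+y): left foot at y 110 to 230 mm, right foot at y -80 to 0 mm.
- tray_in (a point): Square open steel tray, 160 x 160 mm outside, 150 x 150 mm inside, walls 5 mm thick, 21 mm tall, fixed to the bench on the robot's right, turned by up to 0.3 rad. The point: centre of its inner floor, 5 mm above the bench; x, y along its sides. (The round dish, jar, screwdriver and the steel levelling foot with a thin stem are not part of the job.)
Things that resemble listed ones, but are neither listed nor needed, are in the scene too. Leave any green look-alike of the part that bears foot_b_top alone.

How it is judged (in metres and radians):
On the way, in this order (a step that is already met when the one before it is completed fails the run):
1. the pad of the left foot is held pushed 5 to 11.7 mm down (not onto its stop at 12 mm), the foot upright (((height (world z) of foot_a_top between 0.0383 and 0.045 m and angle between foot_a_top's own z axis and vertical below 0.15 rad and world y of foot_a_top above 0.055 m) or (height (world z) of foot_b_top between 0.0383 and 0.045 m and angle between foot_b_top's own z axis and vertical below 0.15 rad and world y of foot_b_top above 0.055 m))), for 0.2 s.
2. then the pad of the right foot is held pushed 5 to 11.7 mm down in the same way (((height (world z) of foot_a_top between 0.0383 and 0.045 m and angle between foot_a_top's own z axis and vertical below 0.15 rad and world y of foot_a_top below 0.055 m) or (height (world z) of foot_b_top between 0.0383 and 0.045 m and angle between foot_b_top's own z axis and vertical below 0.15 rad and world y of foot_b_top below 0.055 m))), for 0.2 s.
At the end, for the whole second after the job is handed in: The softer foot stands upright (within 10 degrees) on the floor of the square tray, wholly inside its walls, its pad up; the firmer foot stands upright within 30 mm of where it was (x of foot_a_top in the frame of tray_in between -0.055 and 0.055 m and y of foot_a_top in the frame of tray_in between -0.055 and 0.055 m and z of foot_a_top in the frame of tray_in between 0.046 and 0.055 m and angle between each of foot_a_top, foot_b_top's own z axis and vertical below 0.17 rad and distance of foot_b_top from where it was at the start of the episode below 0.03 m); the robot touches nothing.
It also fails if it takes over 54 s, if anything falls off the work surface, if the arm or the gripper's body presses on something with over 40 N, if the wrist force passes 120 N, or if a joint passes its speed limit or range.

## Working session

There is one attempt and no reset: what is moved stays moved. The work goes in short steps, Python scripts to look and compute and a shell command to move; the robot and the scene stay as the last step left them, time stands still between calls to the robot, and variables do not carry over. Pictures are saved under pics/ and viewed, and the job is handed in when it is done.

```bash
mkdir -p pics; ls; cat > h.py <<'E'
from plant import *
import numpy as np, cv2
def save(s,n,crop=None,k=1):
    im=cv2.cvtColor(np.asarray(s["image"]),cv2.COLOR_RGB2BGR)
    if crop: im=im[crop[1]:crop[3],crop[0]:crop[2]]
    if k!=1: im=cv2.resize(im,None,fx=k,fy=k,interpolation=cv2.INTER_CUBIC)
    cv2.imwrite("pics/"+n,im)
def ray(s,p):
    K=np.array([[s["fx"],0,s["cx"]],[0,s["fy"],s["cy"]],[0,0,1.]])
    R,_=cv2.Rodrigues(np.array(s["rvec"],float)); t=np.array(s["tvec"],float).ravel()
    return -R.T@t, R.T@np.linalg.inv(K)@np.array([p[0],p[1],1.])
def atz(s,p,z):
    o,d=ray(s,p); return o+d*(z-o[2])/d[2]
def proj(s,P):
    K=np.array([[s["fx"],0,s["cx"]],[0,s["fy"],s["cy"]],[0,0,1.]])
    return cv2.projectPoints(np.array(P,float).reshape(-1,3),np.array(s["rvec"],float),np.array(s["tvec"],float),K,None)[0].reshape(-1,2)
E
python3 - <<'E'
from h import *
np.set_printoptions(precision=4,suppress=True)
o=get_obs(); print(o)
for c in ("scene","side"):
    s=snapshot(c); save(s,c+"0.png")
    for t,z in (("foot_a_top",.05),("foot_b_top",.05),("tray_in",.005)):
        print(c,t,[(round(l["score"],2),np.round(l["position"],1),atz(s,l["position"],z)) for l in landmark_of(t,c)[:5]])
E
```

```text
pics
{'clock': 0.0, 'joint_pos': array([-60.4403,  20.5922,   0.6334,  -0.0212, -70.1361, -16.5067]), 'qvel': array([ 0.0734, -0.0129,  0.0084,  0.0582,  0.0472, -0.0609]), 'tau': array([  0.0006, -58.2725,  29.3052,   6.9967,   0.0072,  -0.0001]), 'tool_pos': array([ 0.1523, -0.6571,  0.2256]), 'orientation': array([ 179.9033,   -0.0078, -166.9543]), 'force': array([-0.4687, -1.0344,  0.1349]), 'moment': array([-0.0193, -0.0255, -0.0184]), 'opening': 0.08752724683809765}
scene foot_a_top [(0.51, array([291.8, 211.9]), array([ 0.5494, -0.0062,  0.05  ]))]
scene foot_b_top [(0.75, array([293.2, 190. ]), array([0.4891, 0.0472, 0.05  ])), (0.64, array([358. , 201.9]), array([0.612, 0.141, 0.05 ])), (0.63, array([330.7, 187.4]), array([0.5341, 0.1273, 0.05  ])), (0.41, array([292.3, 212.2]), array([ 0.5508, -0.0059,  0.05  ]))]
scene tray_in [(0.69, array([157.6, 291.3]), array([ 0.5409, -0.3372,  0.005 ]))]
side foot_a_top [(0.48, array([245.9, 228.4]), array([ 0.5608, -0.0086,  0.05  ]))]
side foot_b_top [(0.75, array([269.5, 247.4]), array([0.4817, 0.0364, 0.05  ])), (0.68, array([226.8, 266.6]), array([0.5222, 0.133 , 0.05  ])), (0.47, array([180.9, 254.3]), array([0.624 , 0.1368, 0.05  ]))]
side tray_in [(0.69, array([318.3, 192.2]), array([ 0.5249, -0.3266,  0.005 ]))]
```

View pics/scene0.png

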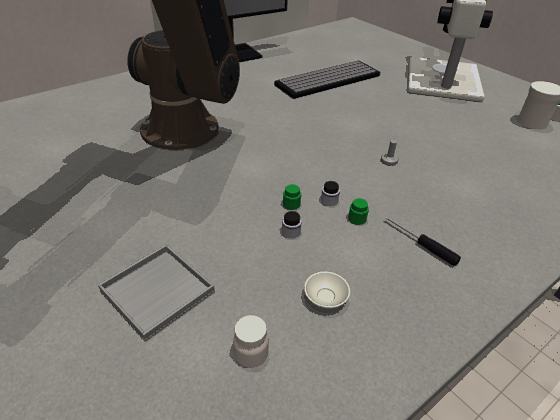

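View pics/side0.png

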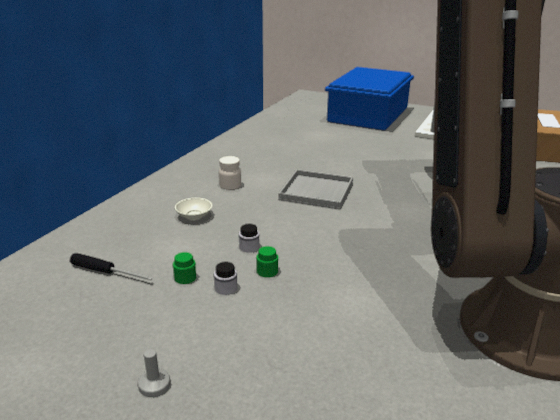

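```bash
python3 - <<'E'
from h import *
a=cv2.imread("pics/scene0.png")[160:260,250:400]; b=cv2.imread("pics/side0.png")[200:300,150:300]
cv2.imwrite("pics/crop0.png",cv2.resize(np.vstack([a,b]),None,fx=3,fy=3,interpolation=cv2.INTER_CUBIC))
E
```

```text
(no output)
```

View pics/crop0.png

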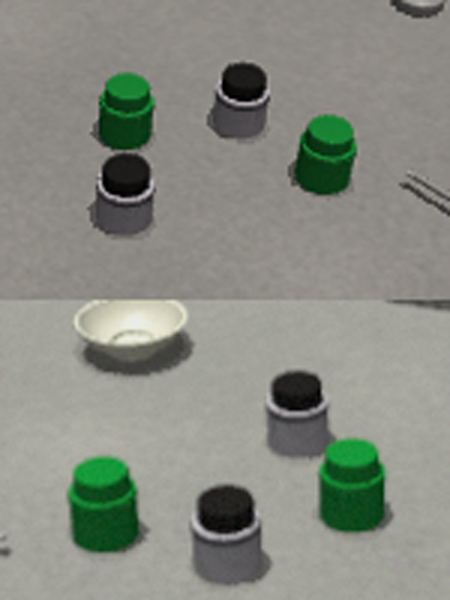

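The candidates are two black and aluminium feet at scene (331,187), left, and (292,213), right, and two all-green look-alikes at (293,190) and (358,202). Only the black-padded pair fits the description, and the crop confirms it. I'll refine their positions from the dark pad blobs.

```bash
cat >> h.py <<'E'
def darkblob(s,c,r=14,th=60):
    im=np.asarray(s["image"]).max(2); m=(im<th).astype(np.uint8)
    n,l,st,ce=cv2.connectedComponentsWithStats(m)
    i=min((i for i in range(1,n) if st[i,4]>30),key=lambda i:np.hypot(*(ce[i]-np.array(c))))
    return ce[i],st[i]
def padmask_center(s,x,y,zt=.05,zb=.036,r=.018):
    a=np.linspace(0,2*np.pi,40); P=[[x+r*np.cos(t),y+r*np.sin(t),z] for t in a for z in (zt,zb)]
    q=proj(s,P).astype(np.float32); h=cv2.convexHull(q); M=cv2.moments(h)
    return np.array([M['m10']/M['m00'],M['m01']/M['m00']]),h
def rows_for(goal,yaw=None,n=8):
    """tool-frame shift (mm) and az (deg) from the measured pose to the goal; tool pointing down"""
    from scipy.spatial.transform import Rotation as Ro
    o=get_obs(); R=Ro.from_euler('xyz',o["orientation"],degrees=True)
    d=R.inv().apply(np.array(goal)-o["tool_pos"])*1000
    out="shift mm "+str(np.round(d,1))
    if yaw is not None:
        G=Ro.from_euler('xyz',[180,0,yaw],degrees=True)
        out+=" rotvec "+str(np.round((R.inv()*G).as_rotvec(degrees=True),2))
    print("at",np.round(o["tool_pos"],4),np.round(o["orientation"],2),"clock",o["clock"]); print(out)
E
python3 - <<'E'
from h import *
from scipy.optimize import least_squares
S={c:snapshot(c) for c in("scene","side")}
for n,g,px in (("left",(.53,.13),{"scene":(331,187),"side":(226,269)}),("right",(.553,-.01),{"scene":(292,217),"side":(249,230)})):
    m={}
    for c in S:
        ce,st=darkblob(S[c],px[c]); m[c]=ce; print(n,c,ce.round(1),st)
    f=lambda v,cs:np.concatenate([padmask_center(S[c],*v)[0]-m[c] for c in cs])
    for cs in (["scene"],["side"],["scene","side"]):
        r=least_squares(f,g,args=(cs,)); print(cs,r.x.round(4),r.fun.round(1))
for c in S:
    im=np.asarray(S[c]["image"])
    t=trace("tray_in",c); print(c,[(round(q["score"],2),np.round(q["bbox"])) for q in t])
rows_for((.53,.13,.2),-90)
E
```

```text
left scene [330.7 187. ] [324 181  15  13 158]
left side [224.9 269.6] [216 262  19  16 234]
['scene'] [0.5267 0.1353] [-0.  0.]
['side'] [0.526  0.1343] [ 0. -0.]
['scene', 'side'] [0.5262 0.1348] [-0.3 -0.  -0.2  0.1]
right scene [291.5 218. ] [284 211  16  15 193]
right side [248.7 230.2] [241 224  16  13 174]
['scene'] [ 0.559  -0.0145] [-0.  0.]
['side'] [ 0.5579 -0.0153] [-0.  0.]
['scene', 'side'] [ 0.5582 -0.0148] [-0.3 -0.1 -0.2  0.1]
scene [(0.91, array([158., 296., 118.,  96.]))]
side [(0.95, array([316., 189.,  74.,  41.]))]
at [ 0.1524 -0.6575  0.2266] [ 180.      0.   -166.95] clock 0.6
shift mm [-545.7  681.9   26.6] rotvec [ -0.     0.   -76.95]
```

Both cameras agree to about 1 mm: left foot (0.526, 0.135), right foot (0.558, -0.015). I'll keep the present yaw, since the jaw direction clears the green feet, and move over the left foot with the fingers closing.

```bash
python3 -m inch '[{"dx":-45,"dy":40,"dz":0,"fingers":0},{"dx":-90,"dy":80,"dz":0,"fingers":0},{"dx":-130,"dy":125,"dz":0,"fingers":0},{"dx":-170,"dy":170,"dz":0,"fingers":0},{"dx":-210,"dy":215,"dz":0,"fingers":0},{"dx":-250,"dy":260,"dz":0,"fingers":0},{"dx":-290,"dy":305,"dz":0,"fingers":0},{"dx":-330,"dy":350,"dz":0,"fingers":0}]'
python3 - <<'E'
from h import *
from scipy.optimize import least_squares
o=get_obs();print(o["joint_pos"].round(1),o["force"].round(2),o["opening"])
rows_for((.5262,.1348,.12),-166.95)
S={c:snapshot(c) for c in("side",)}
for c in S:
    m=trace("tray_in",c)[0]["mask"]
    print(c,m.sum(),proj(S[c],[[.535,-.333,.021]]))
    q,_=cv2.findContours(m.astype(np.uint8),0,1); q=max(q,key=cv2.contourArea)[:,0,:].astype(float)
    W=np.array([atz(S[c],p,.021)[:2] for p in q]).astype(np.float32)
    print(cv2.minAreaRect(W))
E
```

```text
[-60.4  20.5   0.7  -0.  -70.1 -16.5] [1.01 0.45 0.24] 0.08734879923455985
at [ 0.1524 -0.6575  0.2266] [ 180.      0.   -166.95] clock 0.6
shift mm [-543.1  687.4  106.6] rotvec [0. 0. 0.]
side 2154 [[315.89679507 184.95100925]]
((0.5303470492362976, -0.32212430238723755), (0.1669856160879135, 0.20801937580108643), 8.17138671875)$[0]: bad value
```

The call was refused, probably because each row needs all the keys.

```bash
python3 -m inch '[{"ax":0,"ay":0,"az":0,"dx":-45,"dy":40,"dz":0,"fingers":0},{"ax":0,"ay":0,"az":0,"dx":-90,"dy":80,"dz":0,"fingers":0},{"ax":0,"ay":0,"az":0,"dx":-130,"dy":125,"dz":0,"fingers":0},{"ax":0,"ay":0,"az":0,"dx":-170,"dy":170,"dz":0,"fingers":0},{"ax":0,"ay":0,"az":0,"dx":-210,"dy":215,"dz":0,"fingers":0},{"ax":0,"ay":0,"az":0,"dx":-250,"dy":260,"dz":0,"fingers":0},{"ax":0,"ay":0,"az":0,"dx":-290,"dy":305,"dz":0,"fingers":0},{"ax":0,"ay":0,"az":0,"dx":-330,"dy":350,"dz":0,"fingers":0}]'
```

```text
clock: 1.7
tool_pos: [0.3956, -0.2403, 0.2271]
orientation: [-180.0, 0.1, -166.9]
force: [1.1, -0.9, -0.0]
opening: 0.0131
```

```bash
python3 - <<'E'
from h import *
o=get_obs();print(o["joint_pos"].round(1),o["force"].round(2),o["opening"])
rows_for((.5262,.1348,.12),-166.95)
E
```

```text
[ -6.8   0.  -24.9   0.  -65.  -70.2] [ 1.09 -0.88 -0.02] 0.013053775392799602
at [ 0.3956 -0.2403  0.2271] [-1.7997e+02  7.0000e-02 -1.6694e+02] clock 1.7
shift mm [-211.9  335.9  107.1] rotvec [-0.03  0.07  0.01]
```

```bash
python3 -m inch '[{"ax":0,"ay":0,"az":0,"dx":-30,"dy":48,"dz":10,"fingers":0},{"ax":0,"ay":0,"az":0,"dx":-60,"dy":96,"dz":25,"fingers":0},{"ax":0,"ay":0,"az":0,"dx":-90,"dy":144,"dz":40,"fingers":0},{"ax":0,"ay":0,"az":0,"dx":-120,"dy":192,"dz":55,"fingers":0},{"ax":0,"ay":0,"az":0,"dx":-150,"dy":240,"dz":70,"fingers":0},{"ax":0,"ay":0,"az":0,"dx":-180,"dy":288,"dz":85,"fingers":0},{"ax":0,"ay":0,"az":0,"dx":-212,"dy":336,"dz":100,"fingers":0},{"ax":0,"ay":0,"az":0,"dx":-212,"dy":336,"dz":107,"fingers":0}]'
python3 - <<'E'
from h import *
from scipy.optimize import least_squares
o=get_obs();print(o["force"].round(2),o["opening"])
rows_for((.5262,.1348,.055),-166.95)
S=snapshot("scene"); W=snapshot("wrist"); save(W,"wrist1.png")
m=trace("tray_in","scene")[0]["mask"]
q,_=cv2.findContours(m.astype(np.uint8),0,1); q=max(q,key=cv2.contourArea)[:,0,:].astype(float)
a=cv2.approxPolyDP(q.astype(np.int32).reshape(-1,1,2),8,True)[:,0]; print(a.tolist())
print("pad in wrist",proj(W,[[.5262,.1348,.05]]), landmark_of("foot_a_top","wrist")[:3])
save(S,"tray1.png",(85,235,230,345),4)
E
```

```text
clock: 2.7
tool_pos: [0.5266, 0.1364, 0.1185]
orientation: [-180.0, -0.0, -166.8]
force: [-0.1, -1.3, -0.0]
opening: 0.0003
[-0.12 -1.26 -0.  ] 0.0003268457713865372
at [0.5266 0.1364 0.1185] [-1.7999e+02 -1.0000e-02 -1.6675e+02] clock 2.7
shift mm [ 0.7 -1.4 63.5] rotvec [-0.01 -0.01  0.2 ]
[[166, 245], [99, 284], [144, 339], [214, 291]]
pad in wrist [[279.39536614 220.28045115]] [{'position': [48.7, 216.8], 'score': 0.68}]
```

View pics/wrist1.png

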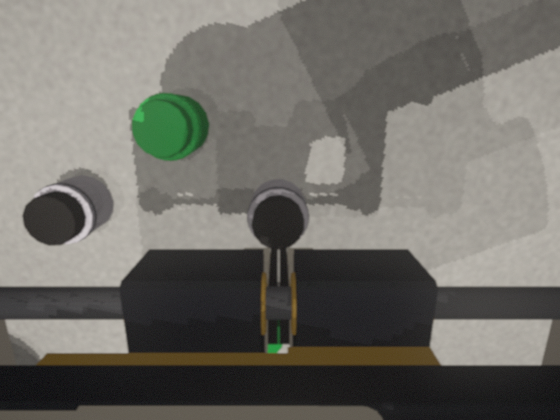

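View pics/tray1.png

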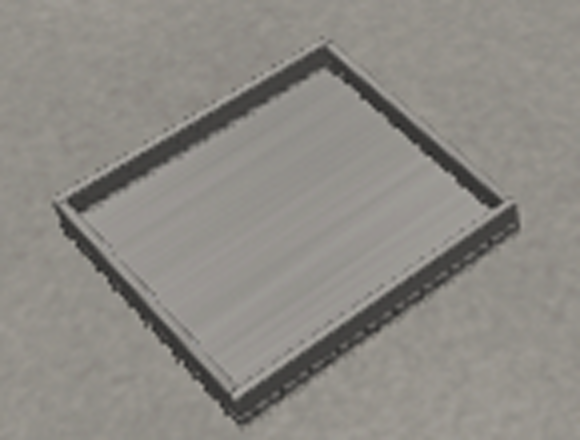

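The wrist picture shows the left pad at (279,217), against a predicted (279,220), so the fingertips are centred over it. The tray rim corners are at scene (167,245.5), (214,286), (144,334) and (99,286). Next I go down to just above the pad.

```bash
python3 -m inch '[{"ax":0,"ay":0,"az":0,"dx":0,"dy":-1,"dz":30,"fingers":0},{"ax":0,"ay":0,"az":0,"dx":0,"dy":-1,"dz":55,"fingers":0},{"ax":0,"ay":0,"az":0,"dx":0,"dy":-1,"dz":60,"fingers":0},{"ax":0,"ay":0,"az":0,"dx":0,"dy":-1,"dz":60,"fingers":0},{"ax":0,"ay":0,"az":0,"dx":0,"dy":-1,"dz":60,"fingers":0}]'
python3 - <<'E'
from h import *
print(get_obs()["force"]);rows_for((.5262,.1348,.042),-166.95)
S=snapshot("scene")
W=np.array([atz(S,p,.021)[:2] for p in [(166.75,245.5),(214,286.25),(144,333.75),(99,286)]])
print(W.round(4),W.mean(0),np.linalg.norm(W-np.roll(W,-1,0),axis=1), [np.degrees(np.arctan2(*(W[(i+1)%4]-W[i])[::-1])) for i in range(4)])
E
```

```text
clock: 3.52
tool_pos: [0.5265, 0.1323, 0.0609]
orientation: [180.0, 0.1, -167.0]
force: [0.4, 0.0, -0.2]
opening: 0.0004
[ 0.42687071  0.03940354 -0.24589964]
at [0.5265 0.1323 0.0609] [ 1.7997e+02  1.1000e-01 -1.6696e+02] clock 3.525
shift mm [-0.3  2.5 18.9] rotvec [ 0.03  0.11 -0.01]
[[ 0.4524 -0.2701]
 [ 0.6075 -0.2475]
 [ 0.6264 -0.4023]
 [ 0.4754 -0.426 ]] [ 0.54044501 -0.33646871] [0.15672309 0.15592524 0.15282687 0.15752565] [np.float64(8.303549357793457), np.float64(-83.05149286914121), np.float64(-171.08014326779178), np.float64(98.3827596072458)]
```

```bash
python3 -m inch '[{"ax":0,"ay":0,"az":0,"dx":0,"dy":1,"dz":7,"fingers":0},{"ax":0,"ay":0,"az":0,"dx":0,"dy":1,"dz":11,"fingers":0},{"ax":0,"ay":0,"az":0,"dx":0,"dy":1,"dz":13,"fingers":0},{"ax":0,"ay":0,"az":0,"dx":0,"dy":1,"dz":13,"fingers":0}]'; python3 -m inch '[{"ax":0,"ay":0,"az":0,"dx":0,"dy":0,"dz":3,"fingers":0},{"ax":0,"ay":0,"az":0,"dx":0,"dy":0,"dz":5,"fingers":0},{"ax":0,"ay":0,"az":0,"dx":0,"dy":0,"dz":5,"fingers":0},{"ax":0,"ay":0,"az":0,"dx":0,"dy":0,"dz":5,"fingers":0},{"ax":0,"ay":0,"az":0,"dx":0,"dy":0,"dz":5,"fingers":0}]'
python3 - <<'E'
from h import *
for i in range(3):
    s=snapshot("side");o=get_obs();print(o["force"],o["tool_pos"],o["orientation"])
save(s,"press1.png",(190,225,290,310),6)
E
```

```text
clock: 4.08
tool_pos: [0.5256, 0.1333, 0.0468]
orientation: [-180.0, 0.0, -166.9]
force: [-3.3, 0.1, 5.9]
opening: 0.0001
clock: 4.7
tool_pos: [0.5257, 0.1333, 0.0426]
orientation: [-180.0, 0.0, -166.9]
force: [-4.5, -0.1, 14.2]
opening: 0.0007
[-4.09181213  0.59770522 13.17852584] [0.52573565 0.13333963 0.04258916] [-1.79995801e+02  3.99507351e-02 -1.66908870e+02]
[-4.1997579   0.63609355 12.84956771] [0.52573036 0.13334804 0.04259745] [-1.79997275e+02  4.13845718e-02 -1.66910680e+02]
[-4.62900943  1.03031885 13.43395899] [0.52571858 0.13330898 0.04260886] [-1.79996905e+02  4.15682619e-02 -1.66912150e+02]
```

View pics/press1.png

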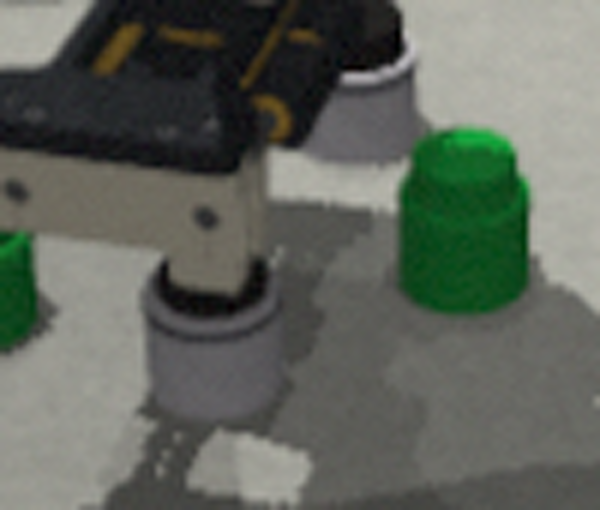

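At 7.4 mm the left pad pushes back with about 13.2 N, which is the firm foot. The side crop shows the pad sunk with the foot upright. Now lift and go to the right foot.

```bash
python3 - <<'E'
from h import *
rows_for((.5582,-.0148,.0575),-166.95)
E
python3 -m inch '[{"ax":0,"ay":0,"az":0,"dx":0,"dy":0,"dz":-5,"fingers":0},{"ax":0,"ay":0,"az":0,"dx":0,"dy":0,"dz":-20,"fingers":0},{"ax":0,"ay":0,"az":0,"dx":0,"dy":0,"dz":-60,"fingers":0},{"ax":0,"ay":0,"az":0,"dx":0,"dy":-50,"dz":-60,"fingers":0},{"ax":0,"ay":0,"az":0,"dx":1,"dy":-100,"dz":-60,"fingers":0},{"ax":0,"ay":0,"az":0,"dx":1,"dy":-151,"dz":-60,"fingers":0},{"ax":0,"ay":0,"az":0,"dx":1,"dy":-151,"dz":-60,"fingers":0},{"ax":0,"ay":0,"az":0,"dx":1,"dy":-151,"dz":-60,"fingers":0}]'
python3 - <<'E'
from h import *
print(get_obs()["force"]);rows_for((.5582,-.0148,.0575),-166.95)
S=snapshot("scene");print("left pad now",darkblob(S,(331,187))[0]);W=snapshot("wrist");save(W,"wrist2.png")
E
```

```text
at [0.5257 0.1333 0.0426] [-1.8000e+02  4.0000e-02 -1.6691e+02] clock 4.85
shift mm [   1.9 -151.6  -14.9] rotvec [-0.    0.04  0.04]
clock: 5.85
tool_pos: [0.5585, -0.0143, 0.1016]
orientation: [180.0, -0.0, -167.0]
force: [0.5, 0.6, 0.9]
opening: 0.0004
[0.48728684 0.63652988 0.94202937]
at [ 0.5585 -0.0143  0.1016] [ 1.7999e+02 -1.0000e-02 -1.6701e+02] clock 5.85
shift mm [ 0.3 -0.4 44.1] rotvec [ 0.01 -0.01 -0.06]
left pad now [330.53503185 186.91719745]
```

View pics/wrist2.png

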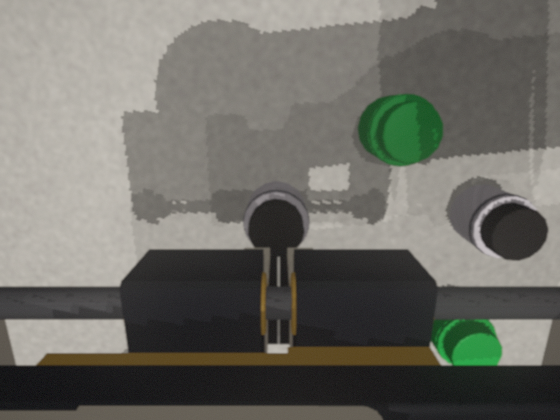

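The right pad at (277,222) is centred under the fingertips, and the left foot has not moved. Now press the right pad.

```bash
python3 -m inch '[{"ax":0,"ay":0,"az":0,"dx":0,"dy":0,"dz":30,"fingers":0},{"ax":0,"ay":0,"az":0,"dx":0,"dy":0,"dz":45,"fingers":0},{"ax":0,"ay":0,"az":0,"dx":0,"dy":0,"dz":51,"fingers":0},{"ax":0,"ay":0,"az":0,"dx":0,"dy":0,"dz":55,"fingers":0},{"ax":0,"ay":0,"az":0,"dx":0,"dy":0,"dz":55,"fingers":0}]'; python3 -m inch '[{"ax":0,"ay":0,"az":0,"dx":0,"dy":0,"dz":3,"fingers":0},{"ax":0,"ay":0,"az":0,"dx":0,"dy":0,"dz":5,"fingers":0},{"ax":0,"ay":0,"az":0,"dx":0,"dy":0,"dz":5,"fingers":0},{"ax":0,"ay":0,"az":0,"dx":0,"dy":0,"dz":5,"fingers":0}]'
python3 - <<'E'
from h import *
for i in range(3):
    s=snapshot("side");o=get_obs();print(o["force"],o["tool_pos"],o["orientation"])
E
```

```text
clock: 6.58
tool_pos: [0.5588, -0.014, 0.0469]
orientation: [180.0, 0.0, -166.9]
force: [-1.5, 0.8, 2.5]
opening: 0.0008
clock: 7.08
tool_pos: [0.5589, -0.0141, 0.0418]
orientation: [-180.0, 0.0, -166.9]
force: [-1.8, 1.6, 4.7]
opening: 0.0007
[-1.71426495  1.97595746  5.12595822] [ 0.55893594 -0.01409792  0.04182852] [ 1.79999882e+02  3.88200673e-02 -1.66943392e+02]
[-0.71412219  1.69184016  4.68268853] [ 0.55894598 -0.01407895  0.04180334] [ 1.79998822e+02  3.96176202e-02 -1.66944560e+02]
[-1.89868739  1.6383368   4.25201355] [ 0.55895853 -0.01407329  0.04177516] [ 1.79998786e+02  4.05597820e-02 -1.66940009e+02]
```

The right pad gives about 4.7 N at 8.2 mm, so it is the worn one. Lift, open the fingers, check its position, then grasp.

```bash
python3 -m inch '[{"ax":0,"ay":0,"az":0,"dx":0,"dy":0,"dz":-5,"fingers":0},{"ax":0,"ay":0,"az":0,"dx":0,"dy":0,"dz":-20,"fingers":0},{"ax":0,"ay":0,"az":0,"dx":0,"dy":0,"dz":-50,"fingers":80},{"ax":0,"ay":0,"az":0,"dx":0,"dy":0,"dz":-60,"fingers":80},{"ax":0,"ay":0,"az":0,"dx":0,"dy":0,"dz":-60,"fingers":80},{"ax":0,"ay":0,"az":0,"dx":0,"dy":0,"dz":-60,"fingers":80},{"ax":0,"ay":0,"az":0,"dx":0,"dy":0,"dz":-60,"fingers":80},{"ax":0,"ay":0,"az":0,"dx":0,"dy":0,"dz":-60,"fingers":80}]'
python3 - <<'E'
from h import *
rows_for((.5582,-.0148,.007),-166.95)
S=snapshot("side");print(darkblob(S,(249,230)))
W=snapshot("wrist");save(W,"wrist3.png");print(proj(W,[[.5582,-.0148,.05]]))
E
```

```text
clock: 8.22
tool_pos: [0.5583, -0.0143, 0.1009]
orientation: [-180.0, -0.1, -167.0]
force: [0.3, -1.2, -0.4]
opening: 0.055
at [ 0.5583 -0.0143  0.1009] [-1.8000e+02 -7.0000e-02 -1.6695e+02] clock 8.225
shift mm [ 0.1 -0.5 93.9] rotvec [-0.   -0.07 -0.  ]
(array([248.62430939, 230.15469613]), array([241, 224,  16,  13, 181], dtype=int32))
[[278.5374062  226.49959849]]
```

View pics/wrist3.png

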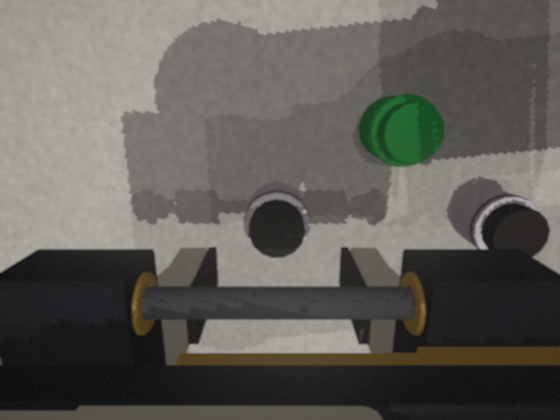

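The foot is still at (277,222) between the opening jaws. Descend and close.

```bash
python3 -m inch '[{"ax":0,"ay":0,"az":0,"dx":0,"dy":0,"dz":5,"fingers":80},{"ax":0,"ay":0,"az":0,"dx":0,"dy":0,"dz":10,"fingers":80},{"ax":0,"ay":0,"az":0,"dx":0,"dy":0,"dz":30,"fingers":80},{"ax":0,"ay":0,"az":0,"dx":0,"dy":0,"dz":60,"fingers":80},{"ax":0,"ay":0,"az":0,"dx":0,"dy":0,"dz":80,"fingers":80},{"ax":0,"ay":0,"az":0,"dx":0,"dy":0,"dz":92,"fingers":80},{"ax":0,"ay":0,"az":0,"dx":0,"dy":0,"dz":93,"fingers":80},{"ax":0,"ay":0,"az":0,"dx":0,"dy":0,"dz":93,"fingers":80}]'; python3 -m inch '[{"ax":0,"ay":0,"az":0,"dx":0,"dy":0,"dz":0,"fingers":35},{"ax":0,"ay":0,"az":0,"dx":0,"dy":0,"dz":0,"fingers":35},{"ax":0,"ay":0,"az":0,"dx":0,"dy":0,"dz":0,"fingers":35},{"ax":0,"ay":0,"az":0,"dx":0,"dy":0,"dz":0,"fingers":35},{"ax":0,"ay":0,"az":0,"dx":0,"dy":0,"dz":0,"fingers":35},{"ax":0,"ay":0,"az":0,"dx":0,"dy":0,"dz":0,"fingers":35}]'
```

```text
clock: 9.32
tool_pos: [0.5591, -0.0141, 0.0091]
orientation: [-180.0, 0.0, -166.9]
force: [0.1, 0.5, 0.9]
opening: 0.0798
clock: 10.07
tool_pos: [0.5587, -0.0142, 0.0087]
orientation: [-180.0, 0.0, -166.9]
force: [-1.1, -0.3, 1.7]
opening: 0.0434
```

The jaws stopped at 43.4 mm on the 44 mm cup. Lift and check.

```bash
python3 -m inch '[{"ax":0,"ay":0,"az":0,"dx":0,"dy":0,"dz":0,"fingers":35},{"ax":0,"ay":0,"az":0,"dx":0,"dy":0,"dz":-15,"fingers":35},{"ax":0,"ay":0,"az":0,"dx":0,"dy":0,"dz":-40,"fingers":35},{"ax":0,"ay":0,"az":0,"dx":0,"dy":0,"dz":-65,"fingers":35},{"ax":0,"ay":0,"az":0,"dx":0,"dy":0,"dz":-70,"fingers":35},{"ax":0,"ay":0,"az":0,"dx":0,"dy":0,"dz":-70,"fingers":35}]'
python3 - <<'E'
from h import *
print(get_obs()["force"]);rows_for((.540,-.336,.079),-166.95)
S=snapshot("scene");save(S,"lift.png",(220,130,400,260),4)
E
```

```text
clock: 10.82
tool_pos: [0.5584, -0.0141, 0.0786]
orientation: [180.0, 0.0, -167.0]
force: [0.9, 0.2, -3.7]
opening: 0.0433
[ 0.88613463  0.18412791 -3.67466351]
at [ 0.5584 -0.0141  0.0786] [ 1.7998e+02  2.0000e-02 -1.6696e+02] clock 10.825
shift mm [  90.5 -309.4   -0.6] rotvec [ 0.02  0.02 -0.01]
```

View pics/lift.png

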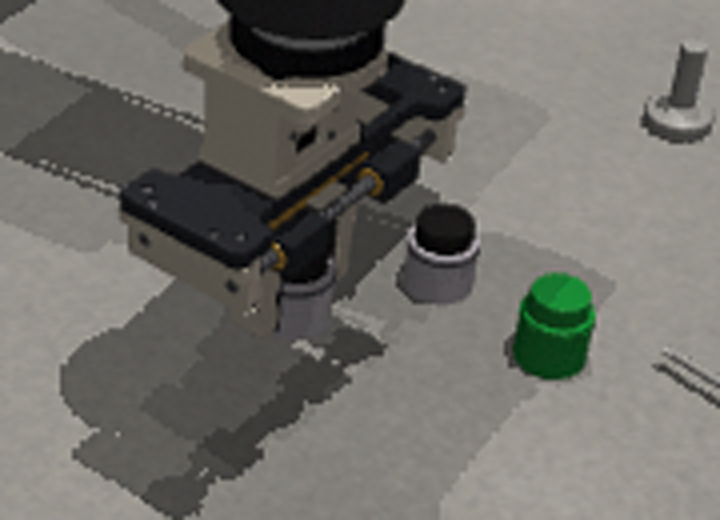

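The foot is held upright, its weight shows as about 3.7 N, and the firm foot still stands. Move over the tray.

```bash
python3 -m inch '[{"ax":0,"ay":0,"az":0,"dx":8,"dy":-25,"dz":0,"fingers":35},{"ax":0,"ay":0,"az":0,"dx":23,"dy":-75,"dz":0,"fingers":35},{"ax":0,"ay":0,"az":0,"dx":38,"dy":-130,"dz":0,"fingers":35},{"ax":0,"ay":0,"az":0,"dx":54,"dy":-185,"dz":0,"fingers":35},{"ax":0,"ay":0,"az":0,"dx":70,"dy":-240,"dz":0,"fingers":35},{"ax":0,"ay":0,"az":0,"dx":84,"dy":-285,"dz":0,"fingers":35},{"ax":0,"ay":0,"az":0,"dx":90,"dy":-309,"dz":0,"fingers":35},{"ax":0,"ay":0,"az":0,"dx":90,"dy":-309,"dz":0,"fingers":35}]'; python3 -m inch '[{"ax":0,"ay":0,"az":0,"dx":0,"dy":0,"dz":0,"fingers":35},{"ax":0,"ay":0,"az":0,"dx":0,"dy":0,"dz":20,"fingers":35},{"ax":0,"ay":0,"az":0,"dx":0,"dy":0,"dz":40,"fingers":35},{"ax":0,"ay":0,"az":0,"dx":0,"dy":0,"dz":52,"fingers":35},{"ax":0,"ay":0,"az":0,"dx":0,"dy":0,"dz":60,"fingers":35},{"ax":0,"ay":0,"az":0,"dx":0,"dy":0,"dz":60,"fingers":35}]'
python3 - <<'E'
from h import *
print(get_obs()["force"]);rows_for((.540,-.336,.014),-166.95)
S=snapshot("scene");save(S,"place1.png",(60,180,260,345),4)
E
```

```text
clock: 11.88
tool_pos: [0.5394, -0.3371, 0.0766]
orientation: [179.9, -0.1, -167.1]
force: [-0.7, 0.3, -3.3]
opening: 0.0434
clock: 12.62
tool_pos: [0.5406, -0.3352, 0.0182]
orientation: [180.0, -0.0, -166.9]
force: [-0.8, -0.8, -2.4]
opening: 0.0433
[-0.77674569 -0.77983536 -2.36409291]
at [ 0.5406 -0.3352  0.0182] [ 1.7998e+02 -4.0000e-02 -1.6692e+02] clock 12.625
shift mm [ 0.8 -0.7  4.2] rotvec [ 0.02 -0.04  0.03]
```

View pics/place1.png

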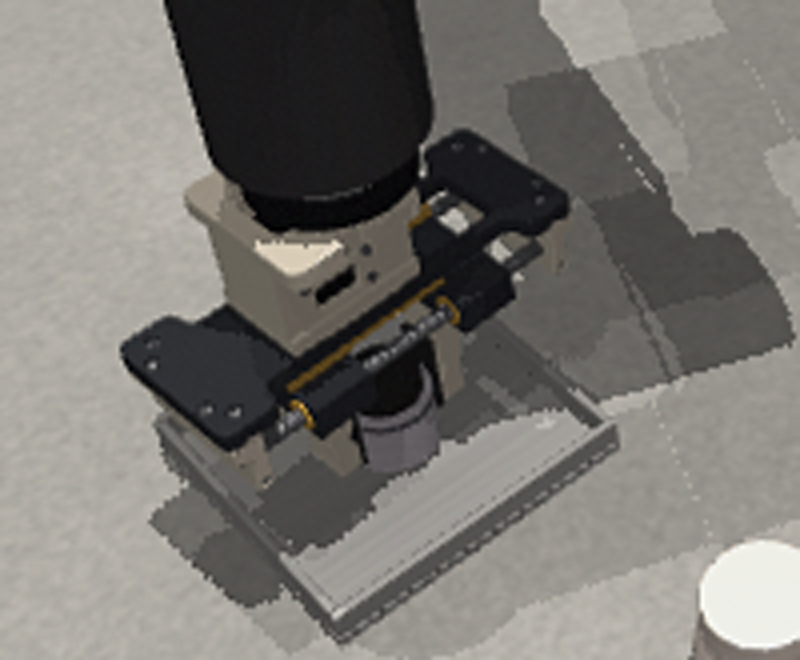

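The foot is in the middle of the tray, about 4 mm above its floor. Lower it, open, then check before rising.

```bash
python3 -m inch '[{"ax":0,"ay":0,"az":0,"dx":0,"dy":0,"dz":2,"fingers":35},{"ax":0,"ay":0,"az":0,"dx":0,"dy":0,"dz":4,"fingers":35},{"ax":0,"ay":0,"az":0,"dx":0,"dy":0,"dz":4.5,"fingers":35},{"ax":0,"ay":0,"az":0,"dx":0,"dy":0,"dz":4.5,"fingers":35}]'; python3 -m inch '[{"ax":0,"ay":0,"az":0,"dx":0,"dy":0,"dz":0,"fingers":68},{"ax":0,"ay":0,"az":0,"dx":0,"dy":0,"dz":0,"fingers":68},{"ax":0,"ay":0,"az":0,"dx":0,"dy":0,"dz":0,"fingers":68},{"ax":0,"ay":0,"az":0,"dx":0,"dy":0,"dz":0,"fingers":68},{"ax":0,"ay":0,"az":0,"dx":0,"dy":0,"dz":0,"fingers":68},{"ax":0,"ay":0,"az":0,"dx":0,"dy":0,"dz":0,"fingers":68}]'
```

```text
clock: 13.18
tool_pos: [0.5407, -0.3356, 0.0141]
orientation: [-180.0, 0.0, -167.0]
force: [-0.7, 0.4, -2.2]
opening: 0.0435
clock: 13.92
tool_pos: [0.5407, -0.3355, 0.0141]
orientation: [-180.0, 0.0, -166.9]
force: [-0.6, 0.6, 0.4]
opening: 0.0682
```

```bash
python3 -m inch '[{"ax":0,"ay":0,"az":0,"dx":0,"dy":0,"dz":-10,"fingers":68},{"ax":0,"ay":0,"az":0,"dx":0,"dy":0,"dz":-40,"fingers":68},{"ax":0,"ay":0,"az":0,"dx":0,"dy":0,"dz":-90,"fingers":68},{"ax":0,"ay":0,"az":0,"dx":0,"dy":0,"dz":-150,"fingers":68},{"ax":0,"ay":0,"az":0,"dx":30,"dy":0,"dz":-200,"fingers":68},{"ax":0,"ay":0,"az":0,"dx":80,"dy":0,"dz":-220,"fingers":68},{"ax":0,"ay":0,"az":0,"dx":80,"dy":0,"dz":-220,"fingers":68},{"ax":0,"ay":0,"az":0,"dx":80,"dy":0,"dz":-220,"fingers":68}]'
python3 - <<'E'
from h import *
S=snapshot("scene");save(S,"end.png");D=snapshot("side");save(D,"endside.png",(150,150,370,310),3)
from scipy.optimize import least_squares
for s,l in ((S,((331,187,.05),(159,285,.055))),(D,((225,269,.05),(316,180,.055)))):
  for a,b,z in l:
    ce,st=darkblob(s,(a,b)); r=least_squares(lambda v:padmask_center(s,*v,zt=z,zb=z-.014)[0]-ce,(.54,-.1)); print(ce.round(1),st,r.x.round(4))
E
```

```text
clock: 14.92
tool_pos: [0.4627, -0.3536, 0.2348]
orientation: [-180.0, 0.1, -167.0]
force: [-0.1, -0.0, -0.8]
opening: 0.068
[330.6 187.2] [324 181  15  13 152] [0.527  0.1348]
[159.2 286.2] [146 279  23  11  31] [ 0.5672 -0.3395]
[224.8 269.6] [216 262  19  16 238] [0.5262 0.1342]
[315.1 174.9] [308 171  15   9 111] [ 0.5393 -0.3351]
```

View pics/end.png

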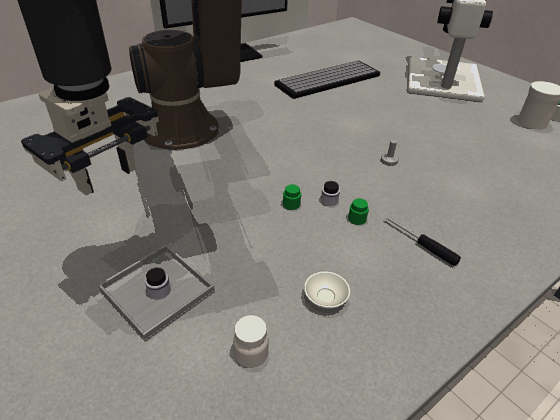

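View pics/endside.png

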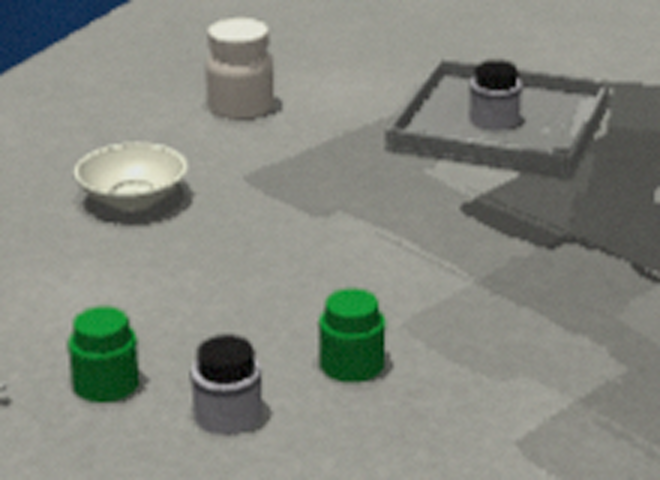

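The worn foot stands upright mid-tray, with its pad at scene (156,276). The firm foot at (331,187) has not moved, and the gripper is clear of everything.

```bash
python3 -c "
from plant import *
print(close_job())"
```

```text
the job is handed in; nothing more can be done
None
```

The softer foot was the one on the robot's right. It now stands upright near the centre of the square tray, and the firmer left foot stands where it was. I handed the job in at about 15 s of the 54 s allowed; no verdict was given.

| Foot | Pad pushed down | Push-back |
|---|---|---|
| Left | 7.4 mm | about 13.2 N (firm) |
| Right | 8.2 mm | about 4.7 N (worn) |

**Worn foot:** in the last pictures its pad is at about (0.539, -0.335), against a measured tray centre of (0.540, -0.336).

**Firm foot:** it is within 1 mm of its starting position.

**Gripper:** it is well clear of everything, and nothing else in the scene looks disturbed.

**Check that failed:** my scene-camera fix on the placed foot gave a wrong position, because it picked up a 31-pixel shadow patch instead of the pad. I relied on the side camera and the scene picture, which both show the foot upright inside the tray.

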